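Hold the beam shutter open with an S-hook

ROBOT

A 6-joint arm with a two-finger parallel gripper is mounted at the origin on a cart in front of the work surface, level with it; the furniture and walls round the work are solid. World frame = base frame: x ahead of the robot, y to its left, z up, the work surface at z = 0. Lengths are in m, angles in rad, forces in N, time in s.
With the tool pointing down it reaches from about 0.225 to 0.725 m from the base axis. Payload 3.1 kg.
Tool frame: the origin (TCP) lies at the very end of the fingers, on their centre line; the grasp point (between the pads) lies 19 mm behind it; z points along the fingers, y is the line along which they close (so a half turn about z gives the same grasp; the last joint's range is limited). The gripper opens to 85 mm and grips with 20 to 120 N. Pads are 22 mm wide; open, the fingers measure 114 mm over their backs; the gripper's body (76 mm by 85 mm) begins 54 mm behind the grasp point. The pads swing forward as they close: fully open they stand 13 mm farther back than shut.
Start: joints at [1.05, 0.048, 0.099, 1.622, 0, 1.443], TCP at [0.201, 0.485, 0.231] pointing down, gripper open.
Joint ranges: [-2.91, 2.91], [-0.99, 1.94], [-1.21, 1.42], [-2.12, 2.29], [-1.49, 1.47], [-3.14, 3.14]. Speed limits (rad/s): [2.79, 2.79, 3.14, 3.14, 3.14, 3.14].

INTERFACE

Orientations are given as a unit quaternion [w, x, y, z].
In Python, from rig import bot gives the robot as it stands. The module is installed in compiled form; this text tells all that it offers.
- The arm moves only by the tool step_arm, never from a script. Its arguments are lists of equal length, an entry for each row: "travel": the shift along the tool's x, y, z in m, a list of three; "turn": the turn about the tool's z in degrees. A call has 1 to 5 rows; each row shifts and turns the commanded pose from where the row before left it, along the tool's axes as they then stand; what a row does not reach is not made up. A row lasts 1/8 s, in which the tool goes at most 62.5 mm and 10.7 degrees, less where a joint would pass 70% of its speed; a pose out of reach is approached as far as the arm can. A call with a gripper value outside its range is refused whole. "gripper" is the opening, from 0 (shut) to 1 (fully open), set as the call begins (left out, the last holds). The fingers move at their own pace and stop on an object; "squeeze" is the grip in N (left out, the last holds). Time passes only in rows, so rows that do not move let the fingers close. It gives the time, the measured TCP pose, the force, the opening and the grip force at its end, in the units of the state.
- bot.get_state(): the state, without advancing time (a new reading comes with each control period).
- bot.snapshot(name): name is "scene" or "top"; returns the picture (480x640x3 uint8, red, green, blue); there is no depth.
- bot.calibration(name): a dict with "intrinsics" (3x3 intrinsics, pixels), "k1" (the pictures are not rectified: a ray, as slopes to the right and down, at radius r is drawn at 1 + k1 r^2 times it, then the intrinsics apply), "world_to_cam" (4x4, takes a point from world to camera coordinates). Camera axes: x right, y up, looking along -z (the intrinsics and any distortion apply to the point x, -y, -z); pixel columns grow to the right and rows downward; lengths in m; the calibration is good to about 2 mm. A picture is of the moment at which its call begins. calibration takes no time and is no camera call.
- bot.job_done(): hands the job in; it is judged then, once.
The state is a dict: "time_s": time; "q": joint angles; "qvel": joint speeds; "tau": joint torques, N m; "tcp_pos": TCP position; "tcp_rot": TCP orientation; "ft_force": force on the tool from outside, world axes, zero at the start; "ft_torque": the same for the moment, N m; "width": opening from 0.0 (shut) to 1.0 (fully open); "finger_force": force on a finger pad.
Only numpy, scipy, OpenCV 4.12 (cv2) and the standard library are available. Lean on these libraries where they do the work, as an engineer would, in place of code of your own. Each camera call takes 0.05 s, during which the arm holds its last target. There are 200 camera calls.

TASK

Take the S-hook from its rest by its orange grip, feel its downturned end into the small hole in the shutter's thin pull tab, draw the tab towards the brass-tipped post, drop the hook's loop over that post and let go, so that the hook alone, lying flat on the post's collar and the tab, holds the shutter open. Press and lower gently: the tab must not be bent, nor the post struck hard. Leave the beam block and the filter cube where they stand.

Things in the scene. Friction and masses are not known exactly. Their poses are not given: they have to be found in the camera images.
- base: Aluminium base plate of the shutter, screwed down, 235 x 60 x 8 mm. Origin on the worktop under the post's axis; x runs along the plate's centre line from the post to the black shutter housing (50 x 50 mm, top at z = 50 mm). The housing sits square on that line, but clamped at a different distance from the post each time; that distance is not measured.
- post_top (a point): Top of the post, on its axis, 52 mm above the worktop: a brass pin, 9 mm in diameter and 12 mm tall, on a steel collar of radius 15.5 mm whose flat top is 40 mm above the worktop. The loop goes over the pin and lies on the collar.
- search_mid (a point): Fixed point of the base, x = 105.5 mm, 40 mm above the worktop. The tab's only hole (through, 9 mm diameter, on the base's centre line) has its centre within 20 mm of this point along the base's x, either way, when shut: find it by touch or sight. It is 22 mm in front of the housing, 48 mm behind the tab's free end.
- hook: Loose steel S-hook of 5 mm round bar, ends a quarter turn apart, about 70 g. Origin: underside, under the middle of the orange grip; x along the shank to the downturned end, z up. Grip: 20 (x) x 14 (y) mm, from the underside up to 46 mm. Hung under tension its origin is 41 mm from the post's axis, its underside 40 mm above the worktop, and the hole's centre 79 mm from the post's axis.
- hook_tip (a point): Round tip of the downturned end: 36 mm along the hook's +x and 24 mm below its underside; the bar is straight above it.
- hook_loop (a point): Centre of the loop, on the hook's underside level, 36 mm along its -x. The loop is flat and level, inner radius 9.5 mm, with a 7 mm mouth on the -y side next to the shank. Its inner edge farthest from the grip (hook x = -45.5 mm) bears on the post.
- rest: Grey block, 112 x 46 x 30 mm, fixed. At the start the hook lies on it, same x direction, downturned end in a 13 mm through hole. Origin at the centre of its underside.
- blade (a joint): How far the shutter is drawn open, m: 0 shut, more as the tab is drawn to the post, at most 0.060; 0.006 to 0.047 when hooked, according to where the housing is clamped. Shut, the tab is rigid against pushes away from the post; drawn to the post it works against a spring, 3 N at first plus 0.12 N per mm.
- tab (a joint): How far the steel pull tab is bent down, m: 0 unbent, springy at 2.5 N per mm; over 0.005 (12.5 N) is too much. The tab is flat, 28 mm wide (y of the base), 4 mm thick, top 40 mm above the worktop, sticking out of the housing towards the post; below it 28 mm of free space.
- beam_block: Black upright beam block, 40 x 51 x 72 mm, loose, a bystander. Origin at the centre of its underside.
- filter_cube: Black filter cube, 38 x 30 x 36 mm, loose, a bystander. Origin at the centre of its underside.
There are look-alikes about, which are no part of the job. Several things have the shape of the hook; the one meant has the colours described above.

How it is judged:
On the way, in this order (a step that is already met when the one before it is completed fails the run):
1. the hook is lifted out of its rest (z of hook in the frame of rest above 0.055 m), for 0.1 s.
2. the shutter is drawn open by more than 4 mm (value of joint blade above 0.004 m), for 0.2 s.
At the end, for the whole second after the job is handed in: Shutter open by more than 4 mm, held by the resting hook alone: loop round the post with over 2.5 N between them, hook origin 36 to 46 mm from the post axis along the base, within 8 mm of its centre line, underside 36 to 45 mm above the worktop, upright within 0.15 rad (value of joint blade above 0.004 m and x of hook in the frame of base between 0.036 and 0.046 m and y of hook in the frame of base between -0.008 and 0.008 m and z of hook in the frame of base between 0.036 and 0.045 m and angle between hook's own z axis and vertical below 0.15 rad and contact force between hook and base above 2.5 N and linear speed of hook below 0.02 m/s); the robot touches nothing.
It fails at once if the tab is bent down by more than 5 mm (12.5 N) (value of joint tab above 0.005 m).
It fails at once if the hook is pressed on the post or base with more than 25 N (contact force between hook and base above 25 N).
It fails at once if the beam block is moved by more than 20 mm (distance of beam_block from where it was at the start of the episode above 0.02 m).
It fails at once if the filter cube is moved by more than 20 mm (distance of filter_cube from where it was at the start of the episode above 0.02 m).
It also fails if it takes over 61 s, if anything falls off the work surface, if the arm or the gripper's body presses on something with over 40 N, if the wrist force passes 120 N, or if a joint passes its speed limit or range.

## Working session

There is one attempt and no reset: what is moved stays moved. The work goes in short steps, Python scripts to look and compute and a tool call to move; the robot and the scene stay as the last step left them, time stands still between calls to the robot, and variables do not carry over. Pictures are saved under pics/ and viewed, at most 10 in all, crops included, and the job is handed in when it is done.

Besides the shell and the picture viewer there is one more tool, called after "Emit:" as name([rows], argument=value, ...), one row to a line, values as JSON. step_arm: Moves the arm, as the interface text tells. Its arguments: {"type":"object","properties":{"travel":{"type":"array"},"turn":{"type":"array"},"gripper":{"type":"number"},"squeeze":{"type":"number"}},"required":["travel","turn"]}

```bash
mkdir -p pics
python3 - <<'E'
from rig import bot
import cv2,numpy as np
for n in("scene","top"):
    im=bot.snapshot(n); cv2.imwrite(f"pics/{n}0.png",im[:,:,::-1]); c=bot.calibration(n); print(n,c)
s=bot.get_state(); print({k:np.round(v,3) for k,v in s.items()})
E
```

```text
scene {'intrinsics': array([[523.69503924,   0.        , 324.80733433],
       [  0.        , 523.69503924, 241.5853165 ],
       [  0.        ,   0.        ,   1.        ]]), 'k1': 0.015152556599819705, 'world_to_cam': array([[-0.83203607, -0.55468928, -0.0059814 ,  0.52407336],
       [ 0.30912131, -0.47258257,  0.82529373, -0.11453867],
       [-0.46060829,  0.68482517,  0.56467202, -0.98685485],
       [ 0.        ,  0.        ,  0.        ,  1.        ]])}
top {'intrinsics': array([[583.44472146,   0.        , 318.49271954],
       [  0.        , 583.44472146, 241.22005108],
       [  0.        ,   0.        ,   1.        ]]), 'k1': 0.004440418866613956, 'world_to_cam': array([[ 0.01749332, -0.99968161, -0.01818407,  0.21124948],
       [ 0.99593557,  0.01581489,  0.08866925, -0.47840843],
       [-0.08835344, -0.01966128,  0.99589513, -0.97756859],
       [ 0.        ,  0.        ,  0.        ,  1.        ]])}
{'time_s': np.float64(0.1), 'q': array([ 1.05 ,  0.049,  0.098,  1.622, -0.   ,  1.443]), 'qvel': array([-0.002, -0.002,  0.001,  0.001, -0.   ,  0.   ]), 'tau': array([ 2.0000e-03, -3.3985e+01,  3.2094e+01,  1.6000e-02, -0.0000e+00,
       -0.0000e+00]), 'tcp_pos': array([0.201, 0.484, 0.23 ]), 'tcp_rot': array([-0.   ,  0.195,  0.981, -0.001]), 'ft_force': array([-0.135, -0.743,  0.022]), 'ft_torque': array([-0.013, -0.008,  0.03 ]), 'finger_force': np.float64(0.0), 'width': np.float64(0.998)}
```

View pics/scene0.png

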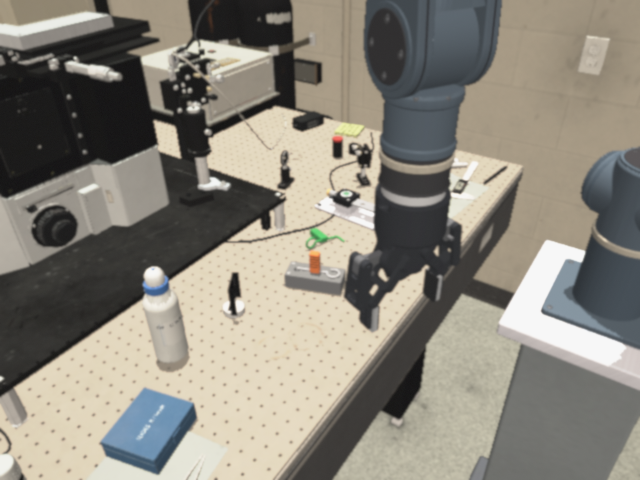

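View pics/top0.png

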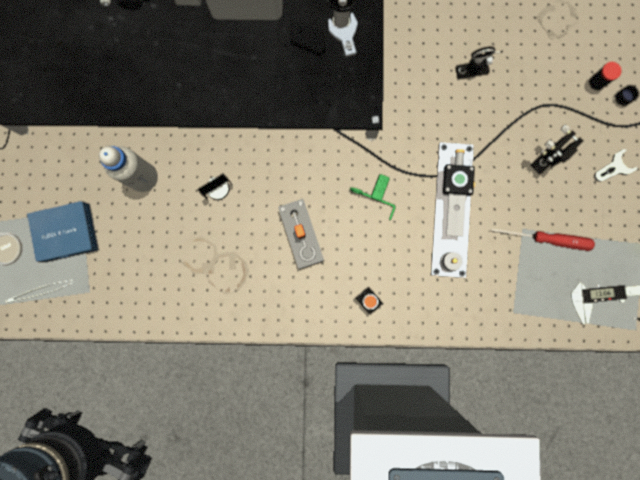

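The scene view shows the rest with the orange grip near (315,262) and the gripper in front of the base. In the top view the rest is at (300,235) with the downturned end at (294,212) and the loop at (307,254). The base runs from the post at (452,262) to the housing at (458,180). The small black cube is at (369,300).

```bash
cat > h.py <<'E'
from rig import bot
import cv2,numpy as np
def ray(n,uv):
    c=bot.calibration(n);K=c["intrinsics"];T=c["world_to_cam"]
    p=cv2.undistortPoints(np.array([[uv]],float),K,np.array([c["k1"],0,0,0.]))[0,0]
    R=T[:3,:3]; o=-R.T@T[:3,3]; d=R.T@np.array([p[0],-p[1],-1.]); return o,d
def onz(n,uv,z):
    o,d=ray(n,uv); return o+d*(z-o[2])/d[2]
def proj(n,P):
    c=bot.calibration(n);K=c["intrinsics"];T=c["world_to_cam"]
    q=T[:3,:3]@np.asarray(P,float)+T[:3,3]; s=np.array([q[0]/-q[2],-q[1]/-q[2]]); s=s*(1+c["k1"]*(s@s)); return K[:2,:2]@s+K[:2,2]
def blobs(im,lo,hi,amin=15):
    m=cv2.inRange(cv2.cvtColor(im,cv2.COLOR_RGB2HSV),lo,hi); n,l,st,ce=cv2.connectedComponentsWithStats(m)
    return [(st[i].tolist(),ce[i].round(2)) for i in range(1,n) if st[i][4]>=amin]
E
python3 - <<'E'
from h import *
im=cv2.imread("pics/top0.png"); sc=cv2.imread("pics/scene0.png")
a=cv2.resize(im[135:285,425:485],None,fx=4,fy=4,interpolation=cv2.INTER_CUBIC)
b=cv2.resize(im[190:280,270:330],None,fx=6,fy=6,interpolation=cv2.INTER_CUBIC)[:600]
b=np.pad(b,((0,60),(0,0),(0,0)))
cv2.imwrite("pics/c1.png",np.hstack([a,b]))
for n,i in(("top",im),("scene",sc)):
    print(n,"orange",blobs(i[:,:,::-1].copy(),(5,150,120),(16,255,255)))
E
```

```text
top orange [([295, 225, 10, 12, 79], array([299.3 , 230.82])), ([365, 297, 11, 10, 77], array([370.23, 301.22]))]
scene orange [([311, 254, 8, 19, 147], array([314.52, 262.82]))]
```

View pics/c1.png

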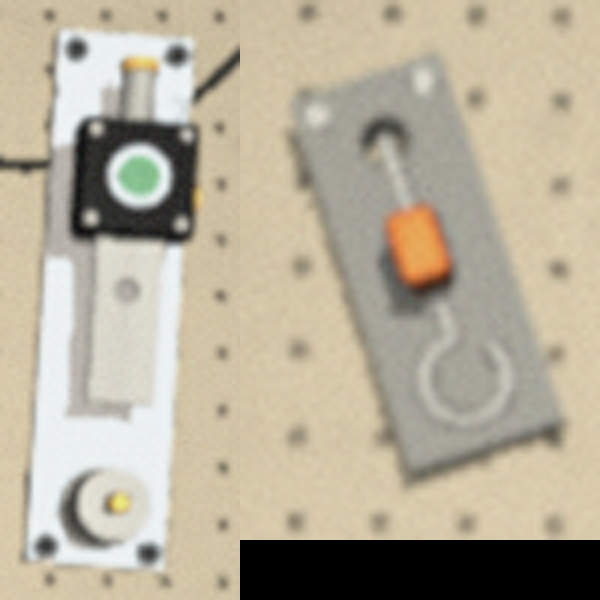

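The crop shows the tab hole clearly at crop (127,290), the brass tip at (119,502), and the housing's front edge at about y=238. On the rest, the grip is at (418,243), the bar's hole at (385,137) and the loop centre at (466,378).

Run:
```python
from h import *
L=lambda x,y:((x+.5)/4-.5+425,(y+.5)/4-.5+135)
R=lambda x,y:((x-240+.5)/6-.5+270,(y+.5)/6-.5+190)
t=lambda uv,z:onz("top",uv,z)
S=[t(L(*p),.008) for p in((76,48),(177,55),(46,545),(149,552))]
print("screws",np.round(S,4).tolist())
f=(S[0]+S[1])/2; r=(S[2]+S[3])/2; ax=f-r; ang=np.arctan2(ax[1],ax[0])
P=t(L(119,502),.052); C=t(L(110,508),.040); H=t(L(127,290),.040); H38=t(L(127,290),.036)
fr=t(L(126,404),.04)
print("mid",(f+r)/2,"ang",ang,"post",P,"collar",C,"hole",H,"tabend",fr)
for n,q in(("P",P),("C",C),("H",H),("end",fr)):
    d=(q-r)[:2]; u=np.array([np.cos(ang),np.sin(ang)]); print(n,d@u,d@[-u[1],u[0]])
print("H-P",np.linalg.norm((H-P)[:2]),np.arctan2(*(H-P)[1::-1]))
g=t(R(418,243),.076); lo=t(R(466,378),.033); ho=t(R(385,137),.03)
print("grip",g,"loop",lo,"resthole",ho, "ang",np.arctan2(*(g-lo)[1::-1]),np.arctan2(*(ho-lo)[1::-1]),np.linalg.norm(ho-lo))
cs=[t(R(*p),.03) for p in((292,98),(435,48),(560,428),(408,482))]; print("rest",np.round(cs,4).tolist(),np.mean(cs,0), np.arctan2(*((cs[0]+cs[1]-cs[2]-cs[3])[1::-1])))
# check scene consistency
for n,q in(("grip mid",[g[0],g[1],.055]),("post",P),("hole",H)): print(n,proj("scene",q))
s=bot.get_state();print(s["tcp_rot"])
```

```text
screws [[0.6467, 0.0023, 0.008], [0.6441, -0.0419, 0.008], [0.428, 0.0155, 0.008], [0.4257, -0.0288, 0.008]]
mid [ 0.53613652 -0.01323599  0.008     ] ang -0.0601347754714256 post [ 0.44445037 -0.00659497  0.052     ] collar [ 0.44259454 -0.00539461  0.04      ] hole [ 0.53476735 -0.01278173  0.04      ] tabend [ 0.48643182 -0.0122044   0.04      ]
P 0.01756531320336507 0.001118808293165241
C 0.015640699787532877 0.002205465973359033
H 0.10809085549574228 0.00037115074393387695
end 0.059807991596713586 -0.0019574544726901873
H-P 0.09052862972087834 -0.06839366606917349
grip [0.48783296 0.2498093  0.076     ] loop [0.45429701 0.23773975 0.033     ] resthole [0.52304648 0.26230471 0.03      ] ang 0.3454661551964507 0.34317324565462615 0.07306795987091194
rest [[0.5339, 0.2891, 0.03], [0.5489, 0.2485, 0.03], [0.4408, 0.211, 0.03], [0.4248, 0.2537, 0.03]] [0.48707979 0.25058884 0.03      ] 0.3241724741790799
grip mid [314.05905162 260.47218229]
post [395.58052973 210.6566917 ]
hole [361.74002391 203.00174271]
[-3.34910693e-04  1.95142478e-01  9.80774284e-01 -1.05079805e-03]
```

The hole is about 91 mm from the post, so the opening should be about 12 mm. Next I turn and travel above the grip.

Emit:
step_arm([
  [0, 0, 0],
  [0, 0, 0],
  [0, 0, 0],
  [0, 0, 0],
  [-0.0278, -0.045, 0],
], turn=[-10.4, -10.4, -10.4, -10.5, 0], gripper=0.6, squeeze=60)

```text
time_s: 0.72
tcp_pos: [0.2405, 0.4525, 0.2304]
tcp_rot: [-0.001, -0.17, 0.985, -0.0]
ft_force: [0.2, -0.4, 0.1]
width: 0.602
finger_force: 0.0
```

Emit:
step_arm([
  [-0.0277, -0.045, 0],
  [-0.0277, -0.045, 0],
  [-0.0277, -0.045, 0],
  [-0.0277, -0.045, 0],
  [-0.0277, -0.045, 0],
], turn=[0, 0, 0, 0, 0])

```text
time_s: 1.35
tcp_pos: [0.4477, 0.2834, 0.2307]
tcp_rot: [-0.0, -0.167, 0.986, -0.0]
ft_force: [0.3, 1.2, 0.3]
width: 0.6
finger_force: 0.0
```

Emit:
step_arm([
  [-0.0277, -0.045, 0.04],
  [0, 0, 0.04],
  [0, 0, 0],
], turn=[0, 0, 0])

```text
time_s: 1.72
tcp_pos: [0.4822, 0.2513, 0.1485]
tcp_rot: [-0.005, -0.166, 0.986, -0.001]
ft_force: [-0.3, 0.5, -0.7]
width: 0.602
finger_force: 0.0
```

```bash
cat >> h.py <<'E'
from scipy.spatial.transform import Rotation as Rn
def togo(target,yaw_deg):
    "tool-axis travel and turn to a TCP target with tool y at yaw_deg in the world"
    s=bot.get_state(); w,x,y,z=s["tcp_rot"]; M=Rn.from_quat([x,y,z,w]).as_matrix()
    a=np.degrees(np.arctan2(M[1,1],M[0,1])); e=(a-yaw_deg+180)%360-180
    print("t",round(float(s["time_s"]),2),"tcp",s["tcp_pos"].round(4),"yawY",a.round(2),"tilt",np.degrees(np.arccos(-M[2,2])).round(2),"togo(tool)",(M.T@(np.array(target)-s["tcp_pos"])).round(4),"turn",e.round(2),"F",s["ft_force"].round(2),"w",round(float(s["width"]),3),"ff",round(float(s["finger_force"]),1),"q6",s["q"][5].round(2))
E
python3 - <<'E'
from h import *
togo([.4878,.2500,.040],109.2)
im=bot.snapshot("scene"); cv2.imwrite("pics/s1.png",cv2.resize(im[150:350,220:420],None,fx=3,fy=3,interpolation=cv2.INTER_CUBIC)[:,:,::-1])
E
```

```text
t 1.73 tcp [0.4822 0.2513 0.1485] yawY 109.12 tilt 0.62 togo(tool) [-0.006  -0.0031  0.1084] turn -0.08 F [-0.31  0.53 -0.71] w 0.602 ff 0.0 q6 0.02
```

View pics/s1.png

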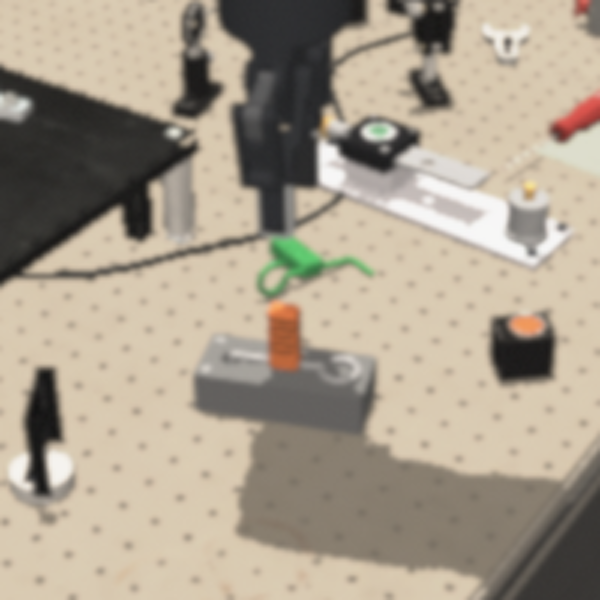

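The picture shows the gripper above the grip, the rest clear of other things, and the filter cube well away. I settle, then go down.

Emit:
step_arm([
  [-0.003, -0.001, 0.02],
  [0, 0, 0.02],
  [0, 0, 0],
  [0, 0, 0],
], turn=[0, 0, 0, 0])

```text
time_s: 2.28
tcp_pos: [0.4895, 0.2542, 0.1161]
tcp_rot: [0.002, -0.167, 0.986, 0.0]
ft_force: [0.1, 0.1, -0.9]
width: 0.601
finger_force: 0.0
```

```bash
python3 -c "
from h import *
togo([.4878,.2500,.040],109.2)"
```

```text
t 2.27 tcp [0.4895 0.2542 0.1161] yawY 109.25 tilt 0.2 togo(tool) [ 0.0033 -0.0034  0.0761] turn 0.05 F [ 0.07  0.12 -0.88] w 0.601 ff 0.0 q6 0.02
```

Emit:
step_arm([
  [0.0033, -0.0034, 0.02],
  [0, 0, 0.02],
  [0, 0, 0.02],
  [0, 0, 0.01],
  [0, 0, 0],
], turn=[0, 0, 0, 0, 0])

```text
time_s: 2.9
tcp_pos: [0.4866, 0.2491, 0.0439]
tcp_rot: [0.0, -0.167, 0.986, 0.0]
ft_force: [0.2, -0.7, -0.0]
width: 0.605
finger_force: 0.0
```

```bash
python3 -c "
from h import *
togo([.4878,.2500,.040],109.2)"
```

```text
t 2.9 tcp [0.4866 0.2491 0.0439] yawY 109.21 tilt 0.0 togo(tool) [-0.0014  0.0005  0.0039] turn 0.01 F [ 0.15 -0.67 -0.02] w 0.605 ff 0.0 q6 0.02
```

Emit:
step_arm([
  [-0.001, 0.0005, 0],
  [0, 0, 0],
  [0, 0, 0],
  [0, 0, 0],
  [0, 0, 0],
], turn=[0, 0, 0, 0, 0], gripper=0, squeeze=60)

```text
time_s: 3.52
tcp_pos: [0.4883, 0.2501, 0.0449]
tcp_rot: [0.001, -0.167, 0.986, 0.0]
ft_force: [-0.4, 0.1, 5.8]
width: 0.156
finger_force: 58.9
```

Emit:
step_arm([
  [0, 0, 0],
  [0, 0, 0],
], turn=[0, 0])

```text
time_s: 3.78
tcp_pos: [0.4884, 0.2501, 0.0449]
tcp_rot: [0.001, -0.167, 0.986, 0.0]
ft_force: [0.6, -0.8, 5.1]
width: 0.149
finger_force: 58.9
```

```bash
python3 -c "
from h import *
togo([.4878,.2500,.040],109.2)"
```

```text
t 3.77 tcp [0.4884 0.2501 0.0449] yawY 109.19 tilt 0.15 togo(tool) [0.0006 0.0001 0.0049] turn -0.01 F [ 0.62 -0.83  5.05] w 0.149 ff 58.9 q6 0.02
```

Emit:
step_arm([
  [0, 0, -0.02],
  [0, 0, -0.035],
  [0, 0, -0.03],
  [0, 0, 0],
  [0, 0, 0],
], turn=[0, 0, 0, 0, 0])

```text
time_s: 4.4
tcp_pos: [0.4865, 0.2494, 0.127]
tcp_rot: [-0.001, -0.167, 0.986, -0.0]
ft_force: [-0.6, -0.1, -0.8]
width: 0.152
finger_force: 58.4
```

Emit:
step_arm([
  [0, 0, 0],
  [0, 0, 0],
  [0, 0, 0],
  [-0.004, -0.0394, 0],
  [-0.0045, -0.044, 0],
], turn=[7.6, 7.6, 7.6, 0, 0])

```text
time_s: 5.03
tcp_pos: [0.489, 0.1652, 0.1259]
tcp_rot: [-0.002, 0.03, 1.0, -0.001]
ft_force: [0.7, -0.6, -0.2]
width: 0.152
finger_force: 58.6
```

Emit:
step_arm([
  [-0.0045, -0.044, 0],
  [-0.0045, -0.044, 0],
  [-0.0045, -0.044, 0],
  [-0.0045, -0.044, 0],
  [0, 0, 0],
], turn=[0, 0, 0, 0, 0])

```text
time_s: 5.65
tcp_pos: [0.4961, -0.0132, 0.1262]
tcp_rot: [-0.002, 0.034, 0.999, -0.0]
ft_force: [0.6, 0.5, -0.9]
width: 0.156
finger_force: 58.7
```

Emit:
step_arm([
  [0, 0, 0],
  [0, 0, 0],
], turn=[0, 0])

```text
time_s: 5.9
tcp_pos: [0.4969, -0.0097, 0.1277]
tcp_rot: [-0.001, 0.031, 1.0, 0.0]
ft_force: [-0.2, -0.1, -0.3]
width: 0.155
finger_force: 58.7
```

Run:
```python
from h import *
togo([.4989,-.0105,.095],86.4)
im=bot.snapshot("scene"); im2=bot.snapshot("top"); c=bot.calibration
cv2.imwrite("pics/s2raw.png",im[:,:,::-1]);cv2.imwrite("pics/t2raw.png",im2[:,:,::-1])
a=cv2.resize(im[130:270,310:440],None,fx=4,fy=4,interpolation=cv2.INTER_CUBIC)
b=cv2.resize(im2[140:280,425:485],None,fx=4,fy=4,interpolation=cv2.INTER_CUBIC)
cv2.imwrite("pics/s2.png",np.hstack([a,b])[:,:,::-1])
print(blobs(im,(5,150,120),(16,255,255)),blobs(im2,(5,150,120),(16,255,255)))
```

```text
t 5.9 tcp [ 0.4969 -0.0097  0.1277] yawY 86.48 tilt 0.1 togo(tool) [-0.0021 -0.0007  0.0327] turn 0.08 F [-0.24 -0.15 -0.27] w 0.155 ff 58.7 q6 -0.09
[] [([366, 297, 10, 9, 74], array([370.3 , 301.09]))]
```

View pics/s2.png

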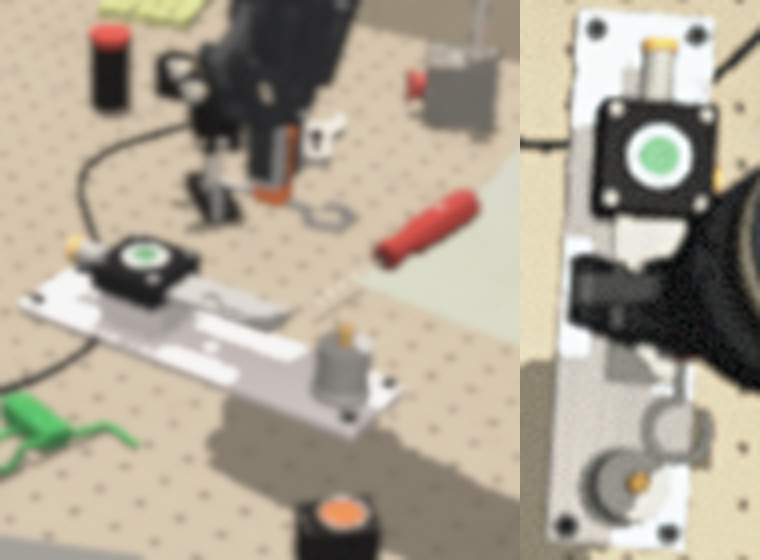

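The scene crop shows the hook held level with its tip above the tab. In the top crop the loop is at (677,430) and the brass tip at (638,483). I check the loop position against the TCP.

Run:
```python
from h import *
p=lambda x,y:((x-520+.5)/4-.5+425,(y+.5)/4-.5+140)
l=onz("top",p(677,430),.1153); tcp=np.array([.4969,-.0097]); a=np.radians(86.48-90);u=np.array([np.cos(a),np.sin(a)])
d=l[:2]-tcp; print("loop",l,"rel",d@u,d@[-u[1],u[0]])
print("pin",onz("top",p(638,483),.052))
H=np.array([.5348,-.0128]); tip=tcp+.036*u; print("tip",tip,"H-tip",H-tip)
for n,q in(("tip",[*tip,.0888]),("hole",[*H,.04])): print(n,((proj("scene",q)-[310,130])*4).round(0))
```

```text
loop [ 0.46104242 -0.00781164  0.1153    ] rel -0.03590587583016657 -0.00031675330149021465
pin [ 0.44402971 -0.00618226  0.052     ]
tip [ 0.53283208 -0.01191029] H-tip [ 0.00196792 -0.00088971]
tip [212. 219.]
hole [207. 292.]
```

Emit:
step_arm([
  [-0.002, -0.0007, 0.015],
  [0, 0, 0.015],
  [0, 0, 0.012],
  [0, 0, 0],
  [0, 0, 0],
], turn=[0, 0, 0, 0, 0])

```text
time_s: 6.62
tcp_pos: [0.4995, -0.0117, 0.0866]
tcp_rot: [0.0, 0.031, 1.0, 0.0]
ft_force: [-0.2, -0.6, -0.7]
width: 0.149
finger_force: 58.7
```

Run:
```python
from h import *
togo([.4989,-.0105,.080],86.4)
im=bot.snapshot("scene"); cv2.imwrite("pics/s3.png",cv2.resize(im[170:230,330:410],None,fx=10,fy=10,interpolation=cv2.INTER_CUBIC)[:,:,::-1])
H=np.array([.5348,-.0128,.04]);print((proj("scene",H)-[330,170])*10)
```

```text
t 6.62 tcp [ 0.4995 -0.0117  0.0866] yawY 86.39 tilt 0.0 togo(tool) [0.0006 0.0011 0.0066] turn -0.01 F [-0.16 -0.59 -0.7 ] w 0.149 ff 58.7 q6 -0.09
[317.31874153 329.94570908]
```

View pics/s3.png

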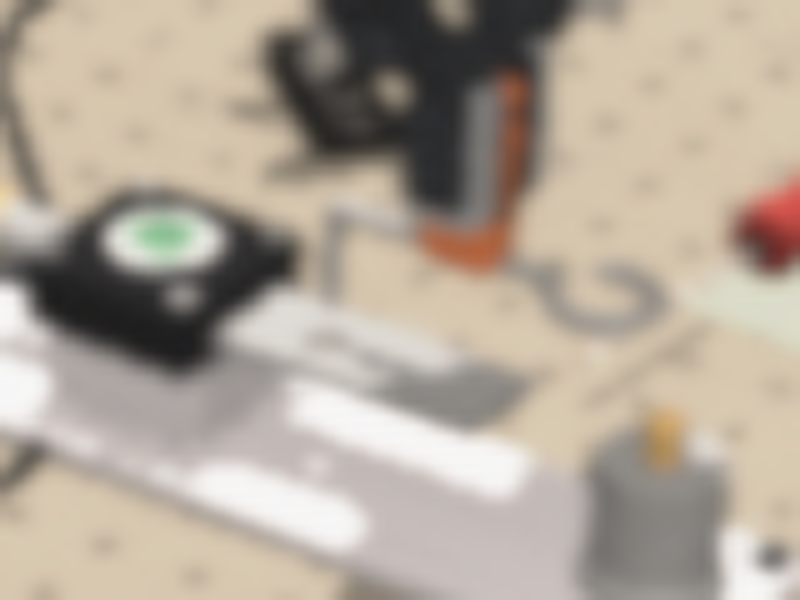

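The tip stands just above the hole: tip at (330,300), hole at (318,335). I lower gently.

Emit:
step_arm([
  [0.0004, 0.001, 0.002],
  [0, 0, 0.003],
  [0, 0, 0.003],
  [0, 0, 0.0015],
  [0, 0, 0],
], turn=[0, 0, 0, 0, 0])

```text
time_s: 7.3
tcp_pos: [0.4989, -0.0106, 0.0768]
tcp_rot: [-0.0, 0.031, 1.0, 0.0]
ft_force: [-0.1, 0.4, 0.3]
width: 0.153
finger_force: 58.7
```

```bash
python3 -c "
from h import *
togo([.4989,-.0105,.0770],86.4)"
```

```text
t 7.3 tcp [ 0.4989 -0.0106  0.0768] yawY 86.39 tilt 0.02 togo(tool) [ 0.      0.0001 -0.0002] turn -0.01 F [-0.09  0.44  0.29] w 0.153 ff 58.7 q6 -0.09
```

The tip is 2 mm below the tab's top and there is no force, so it is in the hole. I go deeper.

Emit:
step_arm([
  [0, 0, 0.0015],
  [0, 0, 0.0015],
  [0, 0, 0],
], turn=[0, 0, 0])

```text
time_s: 7.68
tcp_pos: [0.499, -0.0106, 0.0739]
tcp_rot: [-0.0, 0.031, 1.0, 0.0]
ft_force: [-0.4, 0.5, 0.1]
width: 0.152
finger_force: 58.7
```

Emit:
step_arm([
  [0, 0, 0.0015],
  [0, 0, 0.0015],
  [0, 0, 0.001],
  [0, 0, 0],
], turn=[0, 0, 0, 0])

```text
time_s: 8.18
tcp_pos: [0.499, -0.0106, 0.0699]
tcp_rot: [-0.0, 0.031, 1.0, 0.0]
ft_force: [0.2, -0.3, -0.8]
width: 0.154
finger_force: 58.7
```

```bash
python3 -c "
from h import *
togo([.4989,-.0105,.070],86.4)"
```

```text
t 8.18 tcp [ 0.499  -0.0106  0.0699] yawY 86.39 tilt 0.02 togo(tool) [ 0.0001  0.0001 -0.0001] turn -0.01 F [ 0.19 -0.34 -0.79] w 0.154 ff 58.7 q6 -0.09
```

Inserted. Now I draw the tab towards the post.

Emit:
step_arm([
  [0.003, 0, 0],
  [0.003, 0, 0],
  [0.003, 0, 0],
  [0, 0, 0],
  [0, 0, 0],
], turn=[0, 0, 0, 0, 0])

```text
time_s: 8.8
tcp_pos: [0.4907, -0.0101, 0.0704]
tcp_rot: [0.001, 0.031, 1.0, -0.0]
ft_force: [3.3, -0.5, -0.8]
width: 0.154
finger_force: 58.6
```

```bash
python3 -c "
from h import *
togo([.4807,-.0087,.070],86.4)"
```

```text
t 8.8 tcp [ 0.4907 -0.0101  0.0704] yawY 86.39 tilt 0.08 togo(tool) [0.01   0.0008 0.0004] turn -0.01 F [ 3.31 -0.52 -0.84] w 0.154 ff 58.6 q6 -0.09
```

Emit:
step_arm([
  [0.003, 0.0003, 0],
  [0.003, 0.0003, 0],
  [0.003, 0, 0],
  [0.0012, 0, 0],
  [0, 0, 0],
], turn=[0, 0, 0, 0, 0])

```text
time_s: 9.43
tcp_pos: [0.4803, -0.0091, 0.0703]
tcp_rot: [0.0, 0.032, 1.0, -0.0]
ft_force: [4.3, -1.0, -1.3]
width: 0.152
finger_force: 58.5
```

Run:
```python
from h import *
togo([.4807,-.0087,.070],86.4)
im=bot.snapshot("scene"); im2=bot.snapshot("top")
a=cv2.resize(im[175:235,340:420],None,fx=7,fy=7,interpolation=cv2.INTER_CUBIC)
b=cv2.resize(im2[230:290,430:464],None,fx=7,fy=7,interpolation=cv2.INTER_CUBIC)
cv2.imwrite("pics/s4.png",np.hstack([a,b])[:,:,::-1])
```

```text
t 9.43 tcp [ 0.4803 -0.0091  0.0703] yawY 86.39 tilt 0.06 togo(tool) [-0.0004  0.0004  0.0003] turn -0.01 F [ 4.31 -0.96 -1.32] w 0.152 ff 58.5 q6 -0.1
```

View pics/s4.png

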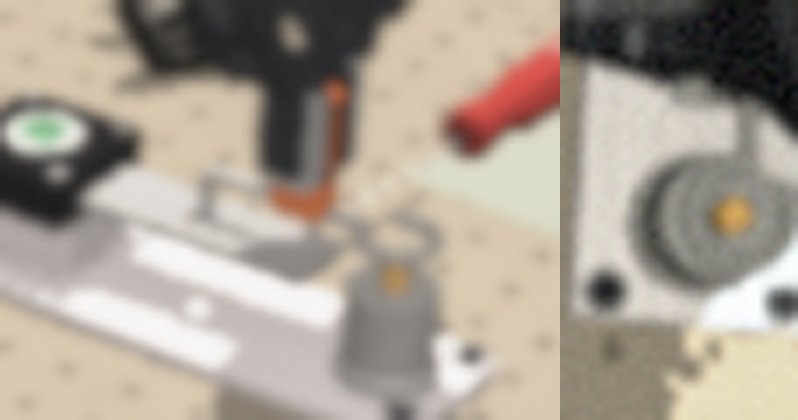

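The loop stands above the brass pin in both views, and the tab is drawn. I lower in small steps.

Emit:
step_arm([
  [0, 0.0003, 0.0015],
  [0, 0, 0.0015],
  [0, 0, 0.0015],
  [0, 0, 0.001],
  [0, 0, 0],
], turn=[0, 0, 0, 0, 0])

```text
time_s: 10.15
tcp_pos: [0.4802, -0.0085, 0.0648]
tcp_rot: [0.0, 0.031, 1.0, 0.0]
ft_force: [5.0, -1.3, 2.2]
width: 0.152
finger_force: 59.0
```

```bash
python3 -c "
from h import *
togo([.4807,-.0087,.0552],86.4)"
```

```text
t 10.15 tcp [ 0.4802 -0.0085  0.0648] yawY 86.4 tilt 0.03 togo(tool) [-0.0005 -0.0002  0.0096] turn -0.0 F [ 5.01 -1.33  2.19] w 0.152 ff 59.0 q6 -0.09
```

Emit:
step_arm([
  [0, 0, 0.0015],
  [0, 0, 0.0015],
  [0, 0, 0.0015],
  [0, 0, 0.0005],
  [0, 0, 0],
], turn=[0, 0, 0, 0, 0])

```text
time_s: 10.78
tcp_pos: [0.4798, -0.0085, 0.0593]
tcp_rot: [-0.0, 0.031, 1.0, 0.0]
ft_force: [5.0, -0.9, 1.9]
width: 0.155
finger_force: 59.0
```

```bash
python3 -c "
from h import *
togo([.4807,-.0087,.0552],86.4)"
```

```text
t 10.78 tcp [ 0.4798 -0.0085  0.0593] yawY 86.39 tilt 0.03 togo(tool) [-0.0009 -0.0002  0.0041] turn -0.01 F [ 4.99 -0.94  1.92] w 0.155 ff 59.0 q6 -0.09
```

Emit:
step_arm([
  [0, 0, 0.001],
  [0, 0, 0.001],
  [0, 0, 0.001],
  [0, 0, 0.0006],
  [0, 0, 0],
], turn=[0, 0, 0, 0, 0])

```text
time_s: 11.4
tcp_pos: [0.4798, -0.0085, 0.0557]
tcp_rot: [-0.0, 0.031, 1.0, 0.0]
ft_force: [5.5, -1.8, 1.7]
width: 0.156
finger_force: 59.0
```

```bash
python3 -c "
from h import *
togo([.4807,-.0087,.0552],86.4)"
```

```text
t 11.4 tcp [ 0.4798 -0.0085  0.0557] yawY 86.39 tilt 0.03 togo(tool) [-0.0009 -0.0002  0.0005] turn -0.01 F [ 5.51 -1.76  1.74] w 0.156 ff 59.0 q6 -0.09
```

Now I ease back towards the housing until the loop bears on the pin.

Emit:
step_arm([
  [-0.0015, 0, 0],
  [-0.0015, 0, 0],
  [-0.001, 0, 0.0005],
  [-0.0007, 0, 0],
  [0, 0, 0],
], turn=[0, 0, 0, 0, 0])

```text
time_s: 12.02
tcp_pos: [0.4844, -0.0088, 0.0552]
tcp_rot: [-0.0, 0.031, 1.0, 0.0]
ft_force: [4.2, -1.6, 1.4]
width: 0.151
finger_force: 58.9
```

```bash
python3 -c "
from h import *
togo([.4852,-.0090,.0550],86.4)"
```

```text
t 12.03 tcp [ 0.4844 -0.0088  0.0552] yawY 86.39 tilt 0.04 togo(tool) [-0.0008 -0.0002  0.0002] turn -0.01 F [ 4.18 -1.6   1.41] w 0.151 ff 58.9 q6 -0.09
```

Emit:
step_arm([
  [-0.0006, 0, 0],
  [-0.0006, 0, 0],
  [0, 0, 0],
  [0, 0, 0],
], turn=[0, 0, 0, 0])

```text
time_s: 12.52
tcp_pos: [0.4856, -0.0088, 0.0553]
tcp_rot: [-0.0, 0.031, 1.0, 0.0]
ft_force: [3.7, -1.1, 1.1]
width: 0.153
finger_force: 58.9
```

```bash
python3 -c "
from h import *
togo([.4852,-.0090,.0550],86.4)"
```

```text
t 12.53 tcp [ 0.4856 -0.0088  0.0553] yawY 86.4 tilt 0.03 togo(tool) [ 0.0004 -0.0002  0.0003] turn -0.0 F [ 3.66 -1.06  1.11] w 0.153 ff 58.9 q6 -0.09
```

Emit:
step_arm([
  [-0.0006, 0, 0.0003],
  [-0.0006, 0, 0],
  [0, 0, 0],
  [0, 0, 0],
], turn=[0, 0, 0, 0])

```text
time_s: 13.02
tcp_pos: [0.4862, -0.0088, 0.0549]
tcp_rot: [-0.001, 0.031, 1.0, 0.0]
ft_force: [-0.5, 0.1, 4.4]
width: 0.156
finger_force: 59.1
```

```bash
python3 -c "
from h import *
togo([.4852,-.0090,.0550],86.4)"
```

```text
t 13.03 tcp [ 0.4862 -0.0088  0.0549] yawY 86.39 tilt 0.11 togo(tool) [ 0.001  -0.0002 -0.    ] turn -0.01 F [-0.52  0.06  4.38] w 0.156 ff 59.1 q6 -0.09
```

The loop bears on the pin (Fx is about 0) and rests on the collar. I release.

Emit:
step_arm([
  [0, 0, 0],
  [0, 0, 0],
  [0, 0, 0],
  [0, 0, 0],
], turn=[0, 0, 0, 0], gripper=0.45)

```text
time_s: 13.52
tcp_pos: [0.4868, -0.0089, 0.0549]
tcp_rot: [-0.0, 0.031, 1.0, 0.0]
ft_force: [-0.2, 0.6, 0.1]
width: 0.449
finger_force: 0.0
```

Emit:
step_arm([
  [0, 0, -0.01],
  [0, 0, -0.02],
  [0, 0, -0.03],
  [0, 0, -0.03],
  [0, 0, -0.02],
], turn=[0, 0, 0, 0, 0])

```text
time_s: 14.15
tcp_pos: [0.488, -0.0091, 0.1679]
tcp_rot: [0.002, 0.031, 1.0, -0.0]
ft_force: [-0.1, -0.0, 0.3]
width: 0.452
finger_force: 0.0
```

Emit:
step_arm([
  [0.02, 0.04, -0.02],
  [0.02, 0.05, 0],
  [0.02, 0.05, 0],
  [0, 0.04, 0],
  [0, 0, 0],
], turn=[0, 0, 0, 0, 0])

```text
time_s: 14.78
tcp_pos: [0.4383, 0.1767, 0.1861]
tcp_rot: [0.001, 0.029, 1.0, 0.0]
ft_force: [-0.2, -1.5, 0.8]
width: 0.454
finger_force: 0.0
```

Run:
```python
from h import *
togo([.4852,-.0090,.0550],86.4)
im=bot.snapshot("scene"); im2=bot.snapshot("top")
a=cv2.resize(im[165:240,330:410],None,fx=6,fy=6,interpolation=cv2.INTER_CUBIC)
b=cv2.resize(im2[190:280,430:480],None,fx=5,fy=5,interpolation=cv2.INTER_CUBIC)
cv2.imwrite("pics/s5.png",np.hstack([a,b])[:,:,::-1])
for d in blobs(im2,(5,150,120),(16,255,255)): print(d)
```

```text
t 14.78 tcp [0.4383 0.1767 0.1861] yawY 86.66 tilt 0.08 togo(tool) [-0.0574 -0.1828  0.131 ] turn 0.26 F [-0.22 -1.5   0.77] w 0.454 ff 0.0 q6 0.3
([456, 229, 8, 11, 48], array([458.98, 234.27]))
```

View pics/s5.png

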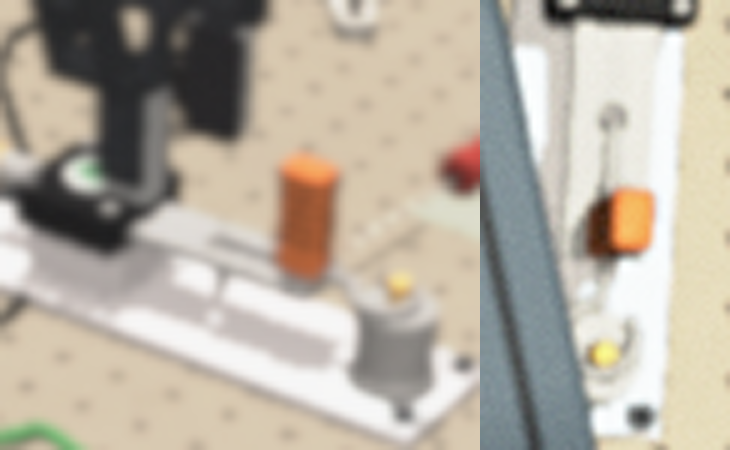

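The hook lies flat on the collar and the tab, with its loop round the brass pin and the grip upright. The tab is drawn out, and the gripper touches nothing. I hand the job in.

```bash
python3 -c "
from rig import bot
print(bot.job_done())"
```

```text
the job is handed in; nothing more can be done
None
```

The hook now holds the shutter open on its own, lying flat on the collar and tab with its loop round the post, and the job was handed in at about 15 s; no verdict came back.

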